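# Rack the injection vials by size

### The job

Stand the four glass injection vials from the mat in the graded white vial rack, in order of size: each upright and fully down in the well made for it, the smallest vial in the smallest well and so on to the largest in the largest. They are glass: set them down gently, without dropping or knocking one over, and leave the white bottle and the orange jar standing where they are.

Things in the scene. Friction and masses are not known exactly. Their poses are not given: they have to be found in the camera images.
- vial_c: the smallest injection vial: clear glass, grey cap, round body 20 mm across, 42 mm tall, upright on the grey mat (3 mm thick, on the worktop at z = 0). Origin: centre of its underside, z up. Hold it by the straight lower glass, sides 20 mm apart; neck and cap are narrower.
- vial_a: the second smallest injection vial: clear glass, red cap, round body 24 mm across, 52 mm tall, upright on the grey mat (3 mm thick, on the worktop at z = 0). Origin: centre of its underside, z up. Hold it by the straight lower glass, sides 24 mm apart; neck and cap are narrower.
- vial_b: the second largest injection vial: clear glass, blue cap, round body 30 mm across, 60 mm tall, upright on the grey mat (3 mm thick, on the worktop at z = 0). Origin: centre of its underside, z up. Hold it by the straight lower glass, sides 30 mm apart; neck and cap are narrower.
- vial_d: the largest injection vial: amber glass, green cap, round body 46 mm across, 85 mm tall, upright on the grey mat (3 mm thick, on the worktop at z = 0). Origin: centre of its underside, z up. Hold it by the straight lower glass, sides 46 mm apart; neck and cap are narrower.
- well_c: the smallest of four round wells, in a row by size, in the white rack (top 25 mm above the worktop): 28 mm across, 10 mm deep, flat blue floor, 2 mm chamfer at the mouth; for the 20 mm vial. Origin: centre of the well floor, 15 mm above the worktop; z up, y along the row towards the smaller wells. Rack: fixed, 66 mm across the row, 208 mm along it, at any yaw.
- well_a: the second smallest of four round wells, in a row by size, in the white rack (top 25 mm above the worktop): 32 mm across, 12 mm deep, flat blue floor, 2 mm chamfer at the mouth; for the 24 mm vial. Origin: centre of the well floor, 13 mm above the worktop; z up, y along the row towards the smaller wells. Well centres, smallest to largest, are 42, 47 and 58 mm apart.
- well_b: the second largest of four round wells, in a row by size, in the white rack (top 25 mm above the worktop): 38 mm across, 14 mm deep, flat blue floor, 2 mm chamfer at the mouth; for the 30 mm vial. Origin: centre of the well floor, 11 mm above the worktop; z up, y along the row towards the smaller wells.
- well_d: the largest of four round wells, in a row by size, in the white rack (top 25 mm above the worktop): 54 mm across, 18 mm deep, flat blue floor, 2 mm chamfer at the mouth; for the 46 mm vial. Origin: centre of the well floor, 7 mm above the worktop; z up, y along the row towards the smaller wells. It is at the other end from the smallest.
- eardrops: white bottle with green cap among the vials, 30 mm across, 78 mm tall, loose; not part of the job. Origin: centre of its underside.
- pill_jar: orange jar with white lid among the vials, 50 mm across, 76 mm tall, loose; not part of the job. Origin: centre of its underside.
Not all that is in view belongs to the job. Leave any pink look-alike of the vial_d alone. Leave any green look-alike of the vial_c alone.

How it is judged (in metres and radians):
At the end, for the whole second after the job is handed in: Each of the four vials stands in the well of its own rank in size: axis within 8 mm of the well's, underside within 3 mm of the well floor, leaning less than 0.1 rad, at rest and released; the bottle and the jar are upright within 20 mm of where they stood (horizontal distance between vial_c and well_c below 0.008 m and z of vial_c in the frame of well_c between -0.003 and 0.003 m and angle between each of vial_c, vial_a, vial_b, vial_d, eardrops, pill_jar's own z axis and vertical below 0.1 rad and linear speed of each of vial_c, vial_a, vial_b, vial_d below 0.02 m/s and horizontal distance between vial_a and well_a below 0.008 m and z of vial_a in the frame of well_a between -0.003 and 0.003 m and horizontal distance between vial_b and well_b below 0.008 m and z of vial_b in the frame of well_b between -0.003 and 0.003 m and horizontal distance between vial_d and well_d below 0.008 m and z of vial_d in the frame of well_d between -0.003 and 0.003 m and distance of each of eardrops, pill_jar from where it was at the start of the episode below 0.02 m); the robot touches nothing.
It fails at once if the white bottle or the orange jar is shifted more than 20 mm or tipped (distance of any of eardrops, pill_jar from where it was at the start of the episode above 0.02 m or angle between any of eardrops, pill_jar's own z axis and vertical above 0.3 rad).
It fails at once if a vial is knocked over (leans more than 40 degrees) (angle between any of vial_c, vial_a, vial_b, vial_d's own z axis and vertical above 0.7 rad).
It fails at once if a vial is let fall (moves faster than 0.7 m/s, a drop of about 25 mm, while no finger touches it) ((linear speed of vial_c above 0.7 m/s and contact force between the fingers and vial_c below 0.05 N) or (linear speed of vial_a above 0.7 m/s and contact force between the fingers and vial_a below 0.05 N) or (linear speed of vial_b above 0.7 m/s and contact force between the fingers and vial_b below 0.05 N) or (linear speed of vial_d above 0.7 m/s and contact force between the fingers and vial_d below 0.05 N)).
It also fails if it takes over 99 s, if anything falls off the work surface, if the arm or the gripper's body presses on something with over 40 N, if the wrist force passes 120 N, or if a joint passes its speed limit or range.

### The arm

A 6-joint arm with a two-finger parallel gripper is mounted at the origin on a cart in front of the work surface, level with it; the furniture and walls round the work are solid. World frame = base frame: x ahead of the robot, y to its left, z up, the work surface at z = 0. Lengths are in m, angles in degrees, forces in N, time in s.
With the tool pointing down it reaches from about 0.25 to 0.725 m from the base axis. Payload 9.7 kg.
Tool frame: the origin (TCP) lies on the centre line of the jaws, within the pads' length; the fingertips stand bot.nose_length ahead of it and the grasp point (between the pads) lies 11 mm behind it (bot.nose_length is the distance from the TCP to the fingertips, in m); z points along the fingers, y is the line along which they close (so a half turn about z gives the same grasp; the last joint's range is limited). The gripper opens to 85 mm and grips with 20 to 120 N. Pads are 22 mm wide; open, the fingers measure 114 mm over their backs; the gripper's body (76 mm by 85 mm) begins 54 mm behind the grasp point. The pads swing forward as they close: fully open they stand 13 mm farther back than shut.
Start: joints at [64.515, 4.979, 10.078, 95.1, 0, 90], TCP at [0.237, 0.496, 0.239] pointing down, gripper open.
Joint ranges: [-179.16, 179.16], [-48.56, 103.87], [-65.8, 70.77], [-126.05, 130.52], [-82.76, 87.17], [-180, 180]. Speed limits (degrees/s): [127.2, 127.2, 147.25, 180, 180, 180].

### API

Orientations are given as [roll, pitch, yaw] about the fixed x, y, z axes, in that order (R = Rz(yaw) Ry(pitch) Rx(roll)).
In Python, from workcell import bot gives the robot as it stands. The module is installed in compiled form; this text tells all that it offers.
- The arm moves only by the shell command python3 -m inch 'ROWS' [OPENING] [FORCE]. ROWS is JSON, a list of rows, each a list of 4 numbers: the shift along the world's x, y, z in cm, then the turn about the world's z in degrees. A call has exactly 8 rows; each row is the pose to reach, as a shift and turn from the pose commanded when the call began; what a row does not reach only later rows make up. A row lasts 1/8 s, in which the tool goes at most 62.5 mm and 10.7 degrees, less where a joint would pass 70% of its speed; a pose out of reach is approached as far as the arm can. A call with a gripper value outside its range is refused whole. OPENING is the finger opening in cm, from 0 to 8.54, set as the call begins (- or left out, the last holds). The fingers move at their own pace and stop on an object; FORCE is the grip in N (left out, the last holds). Time passes only in rows, so rows that repeat a pose let the fingers close, or fill a call up. It gives the time, the measured TCP pose, the force, the opening and the grip force at its end, in the units of the state.
- bot.get_obs(): the state, without advancing time (a new reading comes with each control period).
- bot.camera(name): name is "side" or "top" or "wrist"; returns a dict with "img" (384x512x3 uint8, red, green, blue), "fovy" (degrees; the focal length in pixels is half the picture's height over the tangent of half this angle, whatever the lens; pixels are square), "cx", "cy" (the principal point, pixels), "R" (3x3) and "t" (3): a world point X has camera coordinates R X + t; the wrist camera has in their place "mount" (4x4, takes a point from camera to tool coordinates, whose origin is the TCP and whose axes are the flange's). Camera axes: x right, y down, z forward; pixel columns grow to the right and rows downward; lengths in m; the calibration is good to about 2 mm. A picture is of the moment at which its call begins: read the wrist's pose just before it. There is no depth.
- bot.job_done(): hands the job in; it is judged then, once.
Trained networks look in a picture, given as the dict that the camera call returned (one of the last four; its "shot" number tells which), for a name from the list of things; names that differ only in an ending like _2 or _b are one class to them, and where a whole thing is asked for, a point or a joint stands for the part that bears it (a point fixed in the world has none). Each returns a list of dicts, best first, with "score" (0 to 1); they miss things now and then, are a little off and sometimes report something else, mostly with a low value. They report only what shows in the picture. A call takes as long as a camera call. They do not tell look-alikes from the thing itself.
- bot.find_in(thing, picture): "point" ([column, row] in pixels, amid what is visible of it).
- bot.landmark_of(thing, picture): "point" ([column, row] in pixels: a listed point, or the origin of a listed thing).
The state is a dict: "time": time; "q": joint angles; "qd": joint speeds; "joint_efforts": joint torques, N m; "ee_pos": TCP position; "tcp_rot": TCP orientation; "wrist_force": force on the tool from outside, world axes, zero at the start; "torque": the same for the moment, N m; "opening": finger opening in m; "grasp_force": force on a finger pad.
Only numpy, scipy, OpenCV 4.12 (cv2) and the standard library are available. Lean on these libraries where they do the work, as an engineer would, in place of code of your own. Each camera call takes 0.05 s, during which the arm holds its last target. There are 200 camera calls.

## Working session

There is one attempt and no reset: what is moved stays moved. The work goes in short steps, Python scripts to look and compute and a shell command to move; the robot and the scene stay as the last step left them, time stands still between calls to the robot, and variables do not carry over. Pictures are saved under pics/ and viewed, at most 14 in all, crops included, and the job is handed in when it is done.

```bash
mkdir -p pics; cat > h.py <<'E'
import numpy as np, cv2
from workcell import bot
def ray(p,uv,z):
    f=p["img"].shape[0]/2/np.tan(np.radians(p["fovy"]/2))
    d=np.array([(uv[0]-p["cx"])/f,(uv[1]-p["cy"])/f,1.])
    R,t=np.array(p["R"]),np.array(p["t"]); c=-R.T@t; d=R.T@d
    return c+d*(z-c[2])/d[2]
def proj(p,X):
    f=p["img"].shape[0]/2/np.tan(np.radians(p["fovy"]/2))
    c=np.array(p["R"])@np.array(X)+np.array(p["t"]); return [p["cx"]+f*c[0]/c[2],p["cy"]+f*c[1]/c[2]]
def save(n,p): cv2.imwrite(f"pics/{n}.png",cv2.cvtColor(p["img"],cv2.COLOR_RGB2BGR))
E
python3 - <<'E'
from h import *
np.set_printoptions(precision=3,suppress=True)
print(bot.nose_length,bot.get_obs()["ee_pos"],bot.get_obs()["tcp_rot"])
for n in ["top","side"]:
    p=bot.camera(n); save(n,p)
    print(n,p["fovy"],p["cx"],p["cy"],-np.array(p["R"]).T@p["t"])
    for k,z in dict(vial_c=.003,vial_a=.003,vial_b=.003,vial_d=.003,well_c=.015,well_a=.013,well_b=.011,well_d=.007,eardrops=.003,pill_jar=.003).items():
        for d in bot.landmark_of(k,p)[:3]:
            print(k,np.round(d["point"],1),round(d["score"],2),ray(p,d["point"],z))
E
```

```text
0.008 [0.237 0.496 0.239] [-179.924   -0.001  154.513]
top 51.574275330929375 260.79809601260206 196.5887777344273 [ 0.353 -0.016  1.176]
vial_c [254.5 158.7] 0.74 [0.719 0.01  0.003]
vial_c [164.6 202. ] 0.59 [0.581 0.279 0.003]
vial_c [229.1 241.1] 0.57 [0.465 0.082 0.003]
vial_a [254.5 158.7] 0.74 [0.719 0.01  0.003]
vial_a [164.6 202. ] 0.59 [0.581 0.279 0.003]
vial_a [229.1 241.1] 0.57 [0.465 0.082 0.003]
vial_b [254.5 158.7] 0.74 [0.719 0.01  0.003]
vial_b [164.6 202. ] 0.59 [0.581 0.279 0.003]
vial_b [229.1 241.1] 0.57 [0.465 0.082 0.003]
vial_d [254.5 158.7] 0.74 [0.719 0.01  0.003]
vial_d [164.6 202. ] 0.59 [0.581 0.279 0.003]
vial_d [229.1 241.1] 0.57 [0.465 0.082 0.003]
well_c [324.8 226.4] 0.93 [ 0.509 -0.199  0.015]
well_c [345.5 235.3] 0.58 [ 0.484 -0.259  0.015]
well_c [298.1 214.4] 0.56 [ 0.545 -0.121  0.015]
well_a [324.8 226.4] 0.93 [ 0.51  -0.199  0.013]
well_a [345.5 235.3] 0.58 [ 0.484 -0.259  0.013]
well_a [298.1 214.4] 0.56 [ 0.545 -0.121  0.013]
well_b [324.8 226.4] 0.93 [ 0.51  -0.2    0.011]
well_b [345.5 235.3] 0.58 [ 0.484 -0.26   0.011]
well_b [298.1 214.
[... 876 characters left out ...]
8.4] 0.74 [0.709 0.036 0.003]
well_c [244.5 262.2] 0.74 [0.572 0.193 0.015]
well_c [268.8 166.1] 0.56 [ 0.545 -0.127  0.015]
well_c [276.  160.1] 0.53 [ 0.527 -0.154  0.015]
well_a [244.5 262.2] 0.74 [0.572 0.191 0.013]
well_a [268.8 166.1] 0.56 [ 0.545 -0.129  0.013]
well_a [276.  160.1] 0.53 [ 0.527 -0.157  0.013]
well_b [244.5 262.2] 0.74 [0.572 0.189 0.011]
well_b [268.8 166.1] 0.56 [ 0.545 -0.132  0.011]
well_b [276.  160.1] 0.53 [ 0.527 -0.159  0.011]
well_d [244.5 262.2] 0.74 [0.573 0.186 0.007]
well_d [268.8 166.1] 0.56 [ 0.545 -0.137  0.007]
well_d [276.  160.1] 0.53 [ 0.528 -0.165  0.007]
eardrops [302.  271.5] 0.8 [0.455 0.196 0.003]
pill_jar [235.6 305.3] 0.83 [0.578 0.285 0.003]
```

View pics/top.png

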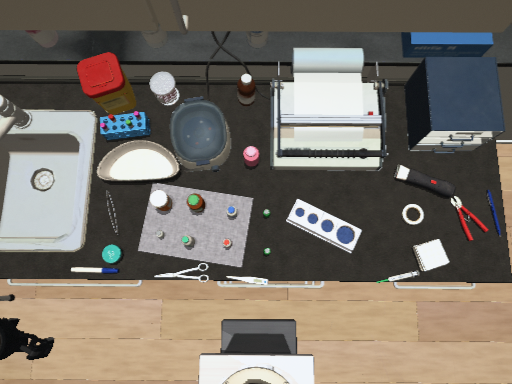

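View pics/side.png

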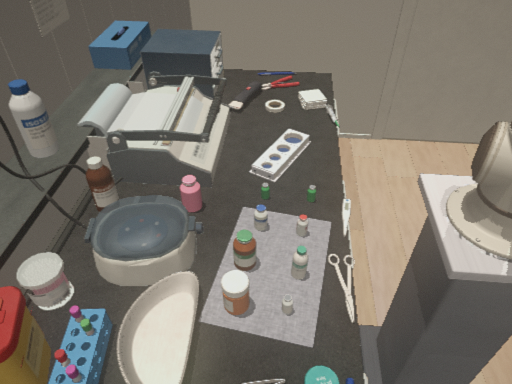

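The top view shows the mat with these caps: jar (160,200), vial_d green (196,202), vial_b blue (232,211), vial_a red (227,243), eardrops (187,241) and vial_c grey (160,234). The rack's wells run from (298,212), the smallest, to (346,235), the largest. The pink and green look-alikes stand off the mat.

```bash
python3 - <<'E'
from h import *
np.set_printoptions(precision=4,suppress=True)
p=bot.camera("top"); im=p["img"]; hsv=cv2.cvtColor(im,cv2.COLOR_RGB2HSV).astype(int); H,S,V=hsv[...,0],hsv[...,1],hsv[...,2]
def blob(mask,uv,r):
    vv,uu=np.mgrid[:im.shape[0],:im.shape[1]]
    m=(mask&(np.hypot(uu-uv[0],vv-uv[1])<r)).astype(np.uint8)
    n,l,s,c=cv2.connectedComponentsWithStats(m); k=1+np.argmax(s[1:,4]); return c[k],s[k,4]
lab=cv2.cvtColor(im,cv2.COLOR_RGB2LAB).astype(int)
g=(H>40)&(H<90)&(S>90); b=(H>95)&(H<130)&(S>80); r=((H<10)|(H>170))&(S>110)
for k,m,uv,z in [("d",g,(196,201),.088),("b",b,(232,211),.063),("a",r,(227,243),.055),("ear",g,(187,240),.081)]:
    c,a=blob(m,uv,10); print(k,c,a,ray(p,c,z))
W=[]
for k,uv,z in [("wc",(299,212),.015),("wa",(313,219),.013),("wb",(327,225),.011),("wd",(345,235),.007)]:
    c,a=blob(b,uv,12); q=ray(p,c,z); W.append(q); print(k,c,a,q)
print(np.linalg.norm(np.diff(np.array(W)[:,:2],axis=0),axis=1))
d=np.array(W[0]-W[3]); print(np.degrees(np.arctan2(d[1],d[0])))
cv2.imwrite("pics/crop.png",cv2.cvtColor(cv2.resize(im[180:270,130:280],None,fx=5,fy=5,interpolation=cv2.INTER_CUBIC),cv2.COLOR_RGB2BGR))
s=bot.camera("side")
for n in ["vial_c","eardrops","pill_jar"]:
  for d in bot.landmark_of(n,s): print(n,d["score"],np.round(d["point"]),ray(s,d["point"],.003))
E
```

```text
d [192.9167 199.4048] 84 [0.5726 0.1792 0.088 ]
b [230.5882 209.3235] 34 [0.5497 0.0752 0.063 ]
a [226.0909 241.9091] 22 [0.4579 0.0863 0.055 ]
ear [184.8182 239.1818] 33 [0.462  0.1979 0.081 ]
wc [299.451  212.2941] 51 [ 0.5509 -0.125   0.015 ]
wa [312.3143 218.4857] 70 [ 0.5329 -0.163   0.013 ]
wb [326.82 225.8 ] 100 [ 0.5118 -0.2056  0.011 ]
wd [344.6667 234.6338] 213 [ 0.4866 -0.2582  0.007 ]
[0.042  0.0476 0.0583]
64.21758576553059
vial_c 0.7 [258. 225.] [0.5541 0.0749 0.003 ]
vial_c 0.63 [189. 208.] [0.7214 0.0373 0.003 ]
vial_c 0.62 [308. 202.] [ 0.441  -0.0132  0.003 ]
vial_c 0.6 [301. 233.] [0.4586 0.0919 0.003 ]
vial_c 0.57 [264. 197.] [ 0.548  -0.0195  0.003 ]
vial_c 0.49 [286. 311.] [0.4844 0.2892 0.003 ]
eardrops 0.6 [299. 273.] [0.4614 0.1995 0.003 ]
pill_jar 0.58 [234. 304.] [0.5809 0.2836 0.003 ]
```

View pics/crop.png

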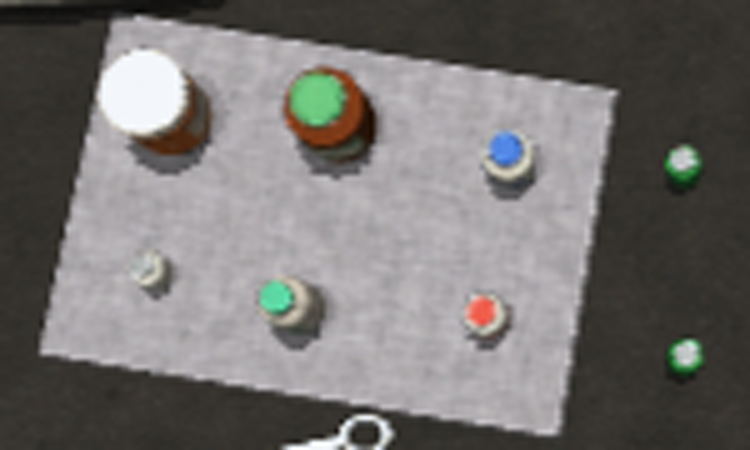

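```bash
python3 -m inch '[[3.1,-2.7,-0.5,-10.7],[6.2,-5.4,-1,-21.4],[9.3,-8.1,-1.5,-32.1],[12.4,-10.8,-2,-42.8],[15.5,-13.5,-2.5,-53.5],[18.6,-16.2,-3,-64.2],[21.7,-18.9,-3.5,-74.9],[24.7,-21.6,-4,-85]]' 4.5 25
cat >> h.py <<'E'
def wrist():
    from scipy.spatial.transform import Rotation as Ro
    o=bot.get_obs(); p=bot.camera("wrist"); M=np.array(p["mount"])
    T=np.eye(4); T[:3,:3]=Ro.from_euler("xyz",o["tcp_rot"],degrees=True).as_matrix(); T[:3,3]=o["ee_pos"]
    C=np.linalg.inv(T@M); p["R"],p["t"]=C[:3,:3],C[:3,3]; return p,o
E
python3 - <<'E'
from h import *
np.set_printoptions(precision=4,suppress=True)
p,o=wrist(); save("w1",p); print(o["ee_pos"],o["tcp_rot"],o["q"],-p["R"].T@p["t"])
q={k:v for k,v in p.items() if k not in("R","t")}
for n in ["vial_c"]:
  for d in bot.landmark_of(n,q): print(n,d["score"],np.round(d["point"]),ray(p,d["point"],.003))
E
```

```text
time: 2.35
ee_pos: [0.4846, 0.2795, 0.1991]
tcp_rot: [180.0, -0.0, 69.2]
wrist_force: [0.7, 0.4, 0.6]
opening: 0.0449
grasp_force: 0.0
[0.4846 0.2795 0.1991] [179.9973  -0.0079  69.1675] [ 29.9696   5.6041   6.2949  90.683    0.0029 140.8021] [0.5112 0.3512 0.334 ]
vial_c 0.89 [348. 213.] [0.5761 0.185  0.003 ]
vial_c 0.87 [250. 167.] [0.4832 0.2825 0.003 ]
vial_c 0.71 [480. 281.] [0.7159 0.0285 0.003 ]
vial_c 0.66 [261. 235.] [0.4652 0.195  0.003 ]
vial_c 0.62 [284. 304.] [0.459  0.0861 0.003 ]
vial_c 0.61 [364. 345.] [ 0.5451 -0.0224  0.003 ]
vial_c 0.42 [352. 291.] [0.5509 0.0729 0.003 ]
```

View pics/w1.png

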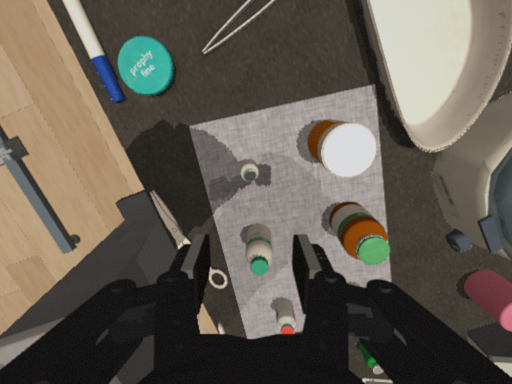

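vial_c shows near (250,172), which puts it at about (0.483, 0.2815). That agrees with the top and side views.

```bash
python3 -m inch '[[0,0.1,-3,-5],[-0.1,0.1,-6.2,-5],[-0.1,0.1,-10,-5],[-0.1,0.1,-13,-5],[-0.1,0.1,-15,-5],[-0.1,0.1,-16.5,-5],[-0.1,0.1,-17.4,-5],[-0.1,0.1,-17.4,-5]]'
python3 -m inch '[[0,0,0,0],[0,0,0,0],[0,0,0,0],[0,0,0,0],[0,0,0,0],[0,0,0,0],[0,0,0,0],[0,0,0,0]]' 1.5 25
python3 - <<'E'
from h import *
p=bot.camera("side"); cv2.imwrite("pics/s1.png",cv2.cvtColor(cv2.resize(p["img"][200:350,190:390],None,fx=3,fy=3),cv2.COLOR_RGB2BGR))
E
```

```text
time: 3.45
ee_pos: [0.4825, 0.2815, 0.0251]
tcp_rot: [-180.0, 0.0, 64.5]
wrist_force: [-0.7, -0.3, 0.5]
opening: 0.045
grasp_force: 0.0
time: 4.45
ee_pos: [0.4831, 0.2818, 0.0262]
tcp_rot: [180.0, -0.1, 64.5]
wrist_force: [-0.5, -0.4, 7.0]
opening: 0.0188
grasp_force: 24.8
```

View pics/s1.png

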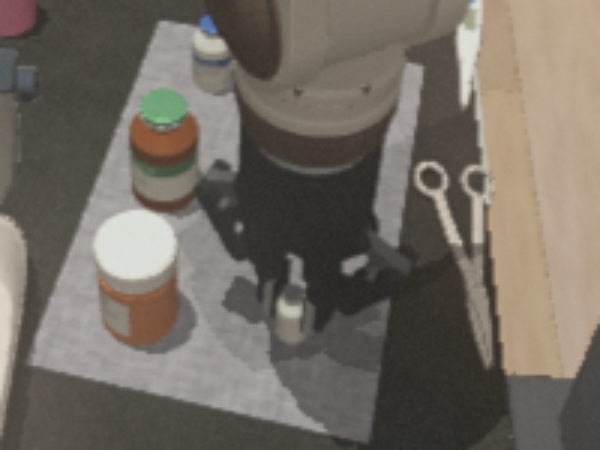

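```bash
python3 -m inch '[[0,0,3,0],[0,0,9,0],[0.8,-5,12,0],[1.8,-11,12,0],[2.8,-17,12,0],[3.8,-23,12,0],[4.8,-29,12,0],[5.8,-35,12,0]]'
python3 -m inch '[[0.5,-3,0,0],[0.9,-5,0,0],[0.9,-5,0,0],[0.9,-5,-2,0],[0.9,-5,-3,0],[0.9,-5,-4,0],[0.9,-5,-4,0],[0.9,-5,-4,0]]'
cat > wells.py <<'E'
from h import *
np.set_printoptions(precision=4,suppress=True)
import sys
p,o=wrist(); save(sys.argv[1],p); print(o["ee_pos"],o["tcp_rot"],o["opening"])
hsv=cv2.cvtColor(p["img"],cv2.COLOR_RGB2HSV)
m=cv2.inRange(hsv,(95,80,30),(130,255,255)); n,l,s,c=cv2.connectedComponentsWithStats(m)
for i in range(1,n):
    if s[i,4]>60: print(c[i],s[i],ray(p,c[i],.013))
E
python3 wells.py w2
```

```text
time: 5.5
ee_pos: [0.5407, -0.0706, 0.1454]
tcp_rot: [180.0, -0.0, 64.5]
wrist_force: [0.9, 0.4, 0.5]
opening: 0.0184
grasp_force: 24.6
time: 6.5
ee_pos: [0.5499, -0.1184, 0.1058]
tcp_rot: [180.0, -0.0, 64.5]
wrist_force: [-0.3, -0.3, -0.3]
opening: 0.0187
grasp_force: 24.6
[ 0.5499 -0.1184  0.1058] [179.9643  -0.0084  64.5281] 0.01869902451918757
[255.1647 204.2125] [240 192  31  26 607] [ 0.5497 -0.1252  0.013 ]
[253.4106 294.805 ] [235 283  37  25 682] [ 0.5097 -0.2063  0.013 ]
[251.9774 334.094 ] [234 329  37  11 266] [ 0.4888 -0.2471  0.013 ]
```

View pics/w2.png

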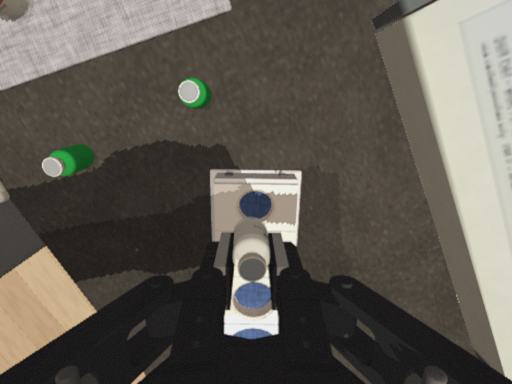

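The wrist view shows well_c at (255,204), at about (0.550,-0.125), which agrees with the top view.

```bash
python3 -m inch '[[0,-0.65,0,0],[0,-0.65,-2,0],[0,-0.65,-3.5,0],[0,-0.65,-4.8,0],[0,-0.65,-5.6,0],[0,-0.65,-6.2,0],[0,-0.65,-6.5,0],[0,-0.65,-6.6,0]]'
```

```text
time: 7.55
ee_pos: [0.5497, -0.125, 0.0394]
tcp_rot: [180.0, -0.0, 64.5]
wrist_force: [-0.5, 0.1, -0.6]
opening: 0.0184
grasp_force: 24.6
```

```bash
python3 -m inch '[[0,0,-0.05,0],[0,0,-0.1,0],[0,0,-0.15,0],[0,0,-0.15,0],[0,0,-0.15,0],[0,0,-0.15,0],[0,0,-0.15,0],[0,0,-0.15,0]]'
```

```text
time: 8.55
ee_pos: [0.5498, -0.1251, 0.0382]
tcp_rot: [180.0, -0.0, 64.5]
wrist_force: [-1.1, -0.2, 5.9]
opening: 0.0186
grasp_force: 25.2
```

```bash
python3 -m inch '[[0,0,0,0],[0,0,0,0],[0,0,0,0],[0,0,0.5,0],[0,0,2,0],[0,0,5,0],[0,0,9,0],[0,0,12,0]]' 4.5
python3 wells.py w3
```

```text
time: 9.55
ee_pos: [0.55, -0.1251, 0.1609]
tcp_rot: [179.9, -0.0, 64.5]
wrist_force: [1.0, -0.3, -0.8]
opening: 0.045
grasp_force: 0.0
[ 0.55   -0.1251  0.1609] [179.8602  -0.0313  64.5138] 0.044986541918364674
[250.5546 218.5483] [237 208  28  22 476] [ 0.5309 -0.163   0.013 ]
[249.9225 257.9852] [235 247  31  23 542] [ 0.5098 -0.2055  0.013 ]
[249.4027 301.0228] [229 288  42  28 879] [ 0.4846 -0.2568  0.013 ]
```

View pics/w3.png

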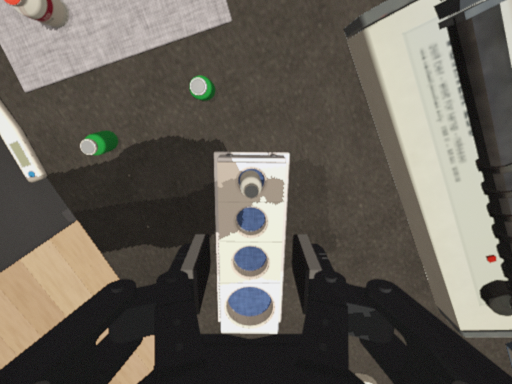

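vial_c stands in its well at (251,185), and the three free wells fit the known spacing. Next is vial_a.

```bash
python3 -m inch '[[-2,4.7,0,0],[-4,9.4,0,0],[-6,14,0,0],[-8,18.5,0,0],[-9.15,21.1,0,0],[-9.15,21.1,0,0],[-9.15,21.1,-2,0],[-9.15,21.1,-4,0]]' 4.8
python3 - <<'E'
from h import *
p,o=wrist(); save("w4",p); print(o["ee_pos"])
q={k:v for k,v in p.items() if k not in("R","t")}
for d in bot.landmark_of("vial_a",q): print(round(d["score"],2),np.round(d["point"]),ray(p,d["point"],.003))
E
python3 -m inch '[[0,0,-2,0],[0,0,-4,0],[0,0,-6,0],[0,0,-7.8,0],[0,0,-8.8,0],[0,0,-9.4,0],[0,0,-9.4,0],[0,0,-9.4,0]]'
python3 -m inch '[[0,0,0,0],[0,0,0,0],[0,0,0,0],[0,0,0,0],[0,0,0,0],[0,0,0,0],[0,0,0,0],[0,0,0,0]]' 1.8 25
```

```text
time: 10.6
ee_pos: [0.4588, 0.0854, 0.1181]
tcp_rot: [179.9, -0.0, 64.5]
wrist_force: [1.1, 0.0, 0.2]
opening: 0.0479
grasp_force: 0.0
[0.45880473 0.08538193 0.11811709]
0.87 [384. 251.] [ 0.5477362  -0.02726294  0.003     ]
0.83 [276. 290.] [ 0.43499179 -0.02256771  0.003     ]
0.81 [333.  24.] [0.57307977 0.17895512 0.003     ]
0.6 [349. 155.] [0.54949668 0.07736124 0.003     ]
0.58 [250. 188.] [0.45831403 0.08699544 0.003     ]
time: 11.7
ee_pos: [0.4585, 0.086, 0.0244]
tcp_rot: [180.0, -0.0, 64.5]
wrist_force: [1.3, 0.1, -0.0]
opening: 0.0482
grasp_force: 0.0
time: 12.7
ee_pos: [0.4585, 0.086, 0.0242]
tcp_rot: [180.0, -0.0, 64.5]
wrist_force: [-0.3, -0.1, 5.6]
opening: 0.0226
grasp_force: 25.0
```

```bash
python3 -m inch '[[0,0,0,0],[0,0,0,0],[0,0,0,0],[0,0,0,0],[0,0,0.15,0],[0,0,0.3,0],[0,0,0.3,0],[0,0,0.3,0]]' 4
python3 -m inch '[[0,0,0,0],[0,0,0,0],[0,0,0,0],[0,0,0,0],[0,0,0,0],[0,0,0,0],[0,0,0,0],[0,0,0,0]]' 1.8 25
python3 -m inch '[[0,0,3,0],[0,0,8,0],[0,0,12,0],[1.6,-5.4,12,0],[3.2,-10.8,12,0],[4.8,-16.2,12,0],[6.4,-21.5,12,0],[7.35,-24.9,12,0]]'
```

```text
time: 13.7
ee_pos: [0.4582, 0.086, 0.0268]
tcp_rot: [180.0, -0.0, 64.5]
wrist_force: [-0.1, 0.1, -0.0]
opening: 0.0402
grasp_force: 0.0
time: 14.7
ee_pos: [0.4582, 0.086, 0.0269]
tcp_rot: [180.0, -0.0, 64.5]
wrist_force: [1.0, -0.2, 3.0]
opening: 0.0229
grasp_force: 24.7
time: 15.7
ee_pos: [0.5317, -0.1653, 0.1461]
tcp_rot: [-180.0, 0.0, 64.4]
wrist_force: [0.3, 0.1, -0.1]
opening: 0.0229
grasp_force: 24.7
```

```bash
python3 -m inch '[[0,0,0,0],[0,0,-3,0],[0,0,-6,0],[0,0,-8,0],[0,0,-9.4,0],[0,0,-10.2,0],[0,0,-10.6,0],[0,0,-10.7,0]]'
```

```text
time: 16.7
ee_pos: [0.5319, -0.163, 0.0401]
tcp_rot: [180.0, -0.0, 64.5]
wrist_force: [-0.4, 0.5, -0.4]
opening: 0.0228
grasp_force: 24.7
```

```bash
python3 -m inch '[[0,0,-0.1,0],[0,0,-0.15,0],[0,0,-0.2,0],[0,0,-0.25,0],[0,0,-0.3,0],[0,0,-0.33,0],[0,0,-0.33,0],[0,0,-0.33,0]]'
```

```text
time: 17.7
ee_pos: [0.5317, -0.163, 0.0368]
tcp_rot: [180.0, -0.0, 64.5]
wrist_force: [-2.2, 0.5, 6.0]
opening: 0.0229
grasp_force: 25.1
```

```bash
python3 -m inch '[[0,0,0,0],[0,0,0,0],[0,0,0,0],[0,0,0.5,0],[0,0,2,0],[0,0,5,0],[0,0,9,0],[0,0,11,0]]' 4.8
python3 -m inch '[[0.4,5,0,0],[0.8,10,0,0],[1.2,15,0,0],[1.5,20,0,0],[1.8,23.9,0,0],[1.8,23.9,0,0],[1.8,23.9,-2,0],[1.8,23.9,-2.5,0]]' 5.5
python3 - <<'E'
from h import *
p,o=wrist(); print(o["ee_pos"])
q={k:v for k,v in p.items() if k not in("R","t")}
for d in bot.landmark_of("vial_b",q): print(round(d["score"],2),np.round(d["point"]),ray(p,d["point"],.003))
E
```

```text
time: 18.7
ee_pos: [0.5324, -0.1632, 0.1502]
tcp_rot: [179.8, -0.0, 64.5]
wrist_force: [0.4, -0.1, -0.3]
opening: 0.0478
grasp_force: 0.0
time: 19.7
ee_pos: [0.5493, 0.0754, 0.1212]
tcp_rot: [-180.0, 0.0, 64.5]
wrist_force: [0.3, -0.4, 0.5]
opening: 0.0552
grasp_force: 0.0
[0.54925908 0.07536604 0.12118667]
0.95 [225.  62.] [0.57527128 0.18099896 0.003     ]
0.92 [254. 188.] [0.55049505 0.07474798 0.003     ]
0.91 [293. 273.] [ 0.54820307 -0.02393658  0.003     ]
0.86 [444. 161.] [0.71490227 0.02426322 0.003     ]
0.61 [197. 313.] [ 0.4361614  -0.02502248  0.003     ]
```

```bash
python3 -m inch '[[0.05,-0.05,-2,0],[0.05,-0.05,-4,0],[0.05,-0.05,-6,0],[0.05,-0.05,-7.8,0],[0.05,-0.05,-8.7,0],[0.05,-0.05,-9.1,0],[0.05,-0.05,-9.1,0],[0.05,-0.05,-9.1,0]]'
python3 -m inch '[[0,0,0,0],[0,0,0,0],[0,0,0,0],[0,0,0,0],[0,0,0,0],[0,0,0,0],[0,0,0,0],[0,0,0,0]]' 2.3 25
```

```text
time: 20.8
ee_pos: [0.5505, 0.0756, 0.0312]
tcp_rot: [180.0, -0.0, 64.5]
wrist_force: [-0.4, -0.3, -0.5]
opening: 0.0548
grasp_force: 0.0
time: 21.8
ee_pos: [0.5504, 0.0756, 0.031]
tcp_rot: [180.0, -0.0, 64.5]
wrist_force: [-1.2, 0.6, 5.5]
opening: 0.0286
grasp_force: 25.2
```

```bash
python3 -m inch '[[0,0,3,0],[0,0,8,0],[-0.5,-4,12,0],[-1.3,-10,12,0],[-2.1,-16,12,0],[-2.9,-22,12,0],[-3.7,-27,12,0],[-3.9,-28.1,12,0]]'
python3 -m inch '[[0,0,0,0],[0,0,-3,0],[0,0,-6,0],[0,0,-8.3,0],[0,0,-9.8,0],[0,0,-10.6,0],[0,0,-10.9,0],[0,0,-10.9,0]]'
```

```text
time: 22.8
ee_pos: [0.5103, -0.2082, 0.1499]
tcp_rot: [-180.0, 0.0, 64.3]
wrist_force: [0.4, 0.8, -0.4]
opening: 0.029
grasp_force: 24.9
time: 23.8
ee_pos: [0.5115, -0.2055, 0.042]
tcp_rot: [180.0, -0.0, 64.5]
wrist_force: [-0.0, 0.1, 0.4]
opening: 0.0288
grasp_force: 24.9
```

```bash
python3 -m inch '[[0,0,-0.1,0],[0,0,-0.15,0],[0,0,-0.2,0],[0,0,-0.25,0],[0,0,-0.3,0],[0,0,-0.3,0],[0,0,-0.3,0],[0,0,-0.3,0]]'
```

```text
time: 24.8
ee_pos: [0.5112, -0.2056, 0.0389]
tcp_rot: [180.0, -0.0, 64.5]
wrist_force: [-2.1, -0.7, 5.9]
opening: 0.0288
grasp_force: 25.5
```

```bash
python3 -m inch '[[0,0,0,0],[0,0,0,0],[0,0,0,0],[0,0,0.5,0],[0,0,2,0],[0,0,5,0],[0,0,9,0],[0,0,13,0]]' 5.5
python3 -m inch '[[1,6,0,0],[2,12,0,0],[3,18,0,0],[4,24,0,0],[5,30,0,0],[5.8,35.5,0,0],[6.3,38.5,0,0],[6.3,38.5,0,0]]' 7.5
python3 - <<'E'
from h import *
p,o=wrist(); print(o["ee_pos"])
q={k:v for k,v in p.items() if k not in("R","t")}
for d in bot.landmark_of("vial_d",q): print(round(d["score"],2),np.round(d["point"]),ray(p,d["point"],.003))
E
```

```text
time: 25.8
ee_pos: [0.5111, -0.2055, 0.1709]
tcp_rot: [179.9, -0.0, 64.5]
wrist_force: [0.2, -0.0, 0.1]
opening: 0.0551
grasp_force: 0.0
time: 26.8
ee_pos: [0.5742, 0.1815, 0.1692]
tcp_rot: [180.0, -0.0, 64.7]
wrist_force: [-0.1, -0.6, 0.4]
opening: 0.075
grasp_force: 0.0
[0.57416487 0.18153564 0.16917398]
0.96 [254. 177.] [0.57562091 0.17923298 0.003     ]
0.96 [419. 246.] [0.71485736 0.02182796 0.003     ]
0.85 [300. 326.] [ 0.54461126 -0.02553504  0.003     ]
```

```bash
python3 -m inch '[[0.05,0,-3,0],[0.05,0,-6,0],[0.05,0,-8.5,0],[0.05,0,-10.5,0],[0.05,0,-11.8,0],[0.05,0,-12.4,0],[0.05,0,-12.5,0],[0.05,0,-12.5,0]]'
python3 -m inch '[[0,0,0,0],[0,0,0,0],[0,0,0,0],[0,0,0,0],[0,0,0,0],[0,0,0,0],[0,0,0,0],[0,0,0,0]]' 3.8 30
```

```text
time: 27.9
ee_pos: [0.575, 0.1795, 0.0442]
tcp_rot: [180.0, -0.0, 64.5]
wrist_force: [0.2, 0.2, -0.3]
opening: 0.075
grasp_force: 0.0
time: 28.9
ee_pos: [0.5749, 0.1796, 0.0441]
tcp_rot: [180.0, -0.0, 64.5]
wrist_force: [-0.5, 0.3, 4.6]
opening: 0.0442
grasp_force: 31.1
```

```bash
python3 -m inch '[[0,0,3,0],[0,0,8,0],[0,0,13,0],[-1,-5,13,0],[-2,-10.5,13,0],[-3.2,-16,13,0],[-4.3,-21.5,13,0],[-5.4,-27,13,0]]'
python3 -m inch '[[-1,-5,0,0],[-2,-10,0,0],[-3,-14,0,0],[-3.5,-16.7,0,0],[-3.5,-16.7,0,0],[-3.5,-16.7,-2,0],[-3.5,-16.7,-4,0],[-3.5,-16.7,-5,0]]'
```

```text
time: 29.9
ee_pos: [0.5199, -0.0921, 0.173]
tcp_rot: [-180.0, 0.0, 64.5]
wrist_force: [1.2, 0.1, -1.8]
opening: 0.0443
grasp_force: 31.4
time: 30.9
ee_pos: [0.4854, -0.2564, 0.1221]
tcp_rot: [-179.9, -0.0, 64.6]
wrist_force: [-0.2, -0.4, -1.7]
opening: 0.0444
grasp_force: 31.4
```

```bash
python3 -m inch '[[0.05,-0.05,-1.5,0],[0.05,-0.05,-3,0],[0.05,-0.05,-4.5,0],[0.05,-0.05,-5.6,0],[0.05,-0.05,-6.4,0],[0.05,-0.05,-6.9,0],[0.05,-0.05,-7.2,0],[0.05,-0.05,-7.2,0]]'
```

```text
time: 31.9
ee_pos: [0.4862, -0.258, 0.0515]
tcp_rot: [180.0, -0.0, 64.5]
wrist_force: [0.9, -0.5, -1.3]
opening: 0.0443
grasp_force: 31.4
```

```bash
python3 -m inch '[[0,0,-0.1,0],[0,0,-0.15,0],[0,0,-0.2,0],[0,0,-0.25,0],[0,0,-0.3,0],[0,0,-0.34,0],[0,0,-0.34,0],[0,0,-0.34,0]]'
```

```text
time: 32.9
ee_pos: [0.4862, -0.258, 0.0481]
tcp_rot: [180.0, 0.0, 64.5]
wrist_force: [-0.4, 0.3, -0.8]
opening: 0.0441
grasp_force: 31.5
```

```bash
python3 -m inch '[[0,0,-0.03,0],[0,0,-0.05,0],[0,0,-0.07,0],[0,0,-0.08,0],[0,0,-0.08,0],[0,0,-0.08,0],[0,0,-0.08,0],[0,0,-0.08,0]]'
```

```text
time: 33.9
ee_pos: [0.4862, -0.2581, 0.0481]
tcp_rot: [180.0, 0.0, 64.5]
wrist_force: [-3.1, 0.6, 7.0]
opening: 0.0446
grasp_force: 32.2
```

Contact with the floor. Release, rise and look.

```bash
python3 -m inch '[[0,0,0,0],[0,0,0,0],[0,0,0,0],[0,0,0.5,0],[0,0,2,0],[0,0,5,0],[0,0,9,0],[0,0,13,0]]' 7.5
python3 -m inch '[[0,0,2,0],[0,2,4,0],[0,6,4,0],[0,11,4,0],[0,16,4,0],[0,21,4,0],[0,21,4,0],[0,21,4,0]]'
python3 - <<'E'
from h import *
a=bot.camera("top")["img"][185:270,140:370]; b=bot.camera("side")["img"][110:330,190:350]
w=wrist()[0]["img"]
A=cv2.resize(a,(690,255)); B=cv2.resize(b,(250,344)); C=cv2.resize(w,(440,344))
cv2.imwrite("pics/end.png",cv2.cvtColor(np.vstack([A,np.hstack([B,C])]),cv2.COLOR_RGB2BGR))
E
```

```text
time: 34.9
ee_pos: [0.4861, -0.258, 0.1798]
tcp_rot: [179.9, 0.0, 64.5]
wrist_force: [0.0, 0.1, -0.4]
opening: 0.0749
grasp_force: 0.0
time: 35.9
ee_pos: [0.4863, -0.0482, 0.2181]
tcp_rot: [179.9, -0.0, 64.6]
wrist_force: [0.3, 0.3, -0.6]
opening: 0.0748
grasp_force: 0.0
```

View pics/end.png

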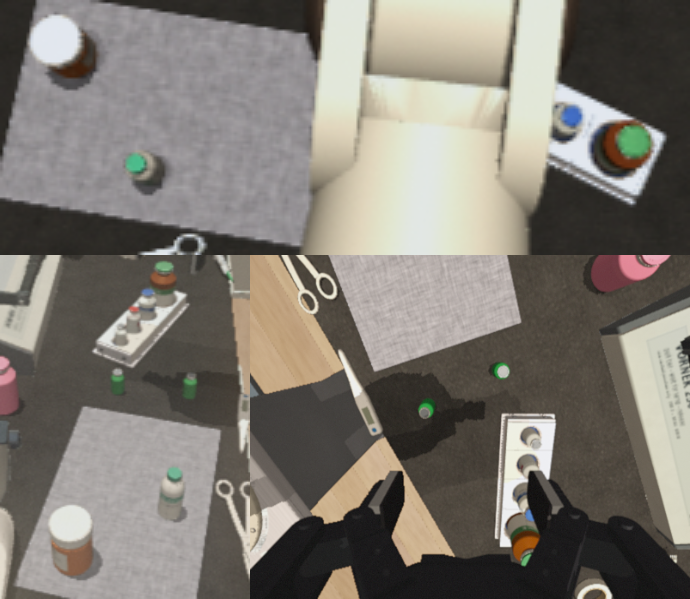

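All four vials stand upright in their wells in order of size. The bottle and the jar are where they were, and the arm is clear of everything.

```bash
python3 -c "
from workcell import bot
print(bot.job_done())"
```

```text
the job is handed in; nothing more can be done
None
```

I stood all four vials upright in their own wells, smallest to largest, left the white bottle and the orange jar standing where they were, and handed the job in at about 36 s; no verdict came back.

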